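Open the touch-latch gauge box

ROBOT

A 6-joint arm with a two-finger parallel gripper is mounted at the origin on the work surface. World frame = base frame: x ahead of the robot, y to its left, z up, the work surface at z = 0. Lengths are in m, angles in rad, forces in N, time in s.
With the tool pointing down it reaches from about 0.35 to 0.975 m from the base axis. Payload 4.9 kg.
Tool frame: the origin (TCP) lies at the very end of the fingers, on their centre line; the grasp point (between the pads) lies 19 mm behind it; z points along the fingers, y is the direction in which the jaws open and shut (so a half turn about z gives the same grasp; the last joint's range is limited). The gripper opens to 85 mm and grips with 20 to 120 N. Pads are 22 mm wide; open, the fingers measure 114 mm over their backs; the gripper's body (76 mm by 85 mm) begins 54 mm behind the grasp point. The pads swing forward as they close: fully open they stand 13 mm farther back than shut.
Start: joints at [1.013, 0.053, 1.613, -0, 1.476, -0.119], TCP at [0.266, 0.566, 0.231] pointing down, gripper open.
Joint ranges: [-3.01, 3.01], [-1.01, 2.22], [0.06, 2.58], [-1.02, 4.17], [0.09, 2.62], [-3.14, 3.14]. Speed limits (rad/s): [2.57, 2.57, 3.14, 3.14, 3.14, 3.14].

INTERFACE

Orientations are given as a unit quaternion [w, x, y, z].
In Python, from plant import state, grab_frame, camera_model, job_done, search_frame, masks_of, place_of gives the robot as it stands.
- The arm moves only by the tool drive_tool, never from a script. Its argument "series" is a list of rows, each a list of 2 entries, a list of its own where there are three numbers: the shift along the world's x, y, z in m, then the turn, a rotation vector about the world's x, y, z in degrees. A call has 1 to 8 rows; each row is the pose to reach, as a shift and turn from the pose commanded when the call began; what a row does not reach only later rows make up. A row lasts 1/10 s, in which the tool goes at most 50 mm and 8.59 degrees, less where a joint would pass 70% of its speed; a pose out of reach is approached as far as the arm can. A call with a gripper value outside its range is refused whole. "fingers" is the closure, from -1 (fully open) to 1 (shut), so that 0 is half open, set as the call begins (left out, the last holds). The fingers move at their own pace and stop on an object; the grip force is fixed at half the most. Time passes only in rows, so rows that repeat a pose let the fingers close. It gives the time, the measured TCP pose, the force and the opening at its end, in the units of the state.
- state(): the state, without advancing time (a new reading comes with each control period).
- grab_frame(name): name is "scene" or "top"; returns the picture (420x560x3 uint8, red, green, blue); there is no depth.
- camera_model(name): a dict with "fovy" (degrees; the focal length in pixels is half the picture's height over the tangent of half this angle, whatever the lens; pixels are square), "cx", "cy" (the principal point, pixels), "D" ([k1, k2, p1, p2, k3] as OpenCV has them; the pictures are not rectified), "rvec" (rotation vector, rad) and "tvec" (3), from world to camera coordinates, as OpenCV has them. Camera axes: x right, y down, z forward; pixel columns grow to the right and rows downward; lengths in m; the calibration is good to about 2 mm. A picture is of the moment at which its call begins. camera_model takes no time and is no camera call.
- job_done(): hands the job in, once; it reports no verdict.
Trained networks look in the newest picture that a camera, given by its name, has taken for a name from the list of things; names that differ only in an ending like _2 or _b are one class to them, and where a whole thing is asked for, a point or a joint stands for the part that bears it (a point fixed in the world has none). Each returns a list of dicts, best first, with "confidence" (0 to 1); they miss things now and then, are a little off and sometimes report something else, mostly with a low value. They report only what shows in the picture. A call takes as long as a camera call.
- search_frame(camera, name): "location" ([x, y, z] in m, in world coordinates, good to about 4 mm: the middle of the surface that is visible of it).
- masks_of(camera, name): "pixels" (420x560 bool, what is visible of it).
- place_of(camera, name): "location" ([x, y, z] in m, in world coordinates, good to about 4 mm: a listed point, or the origin of a listed thing).
The state is a dict: "time": time; "joint_pos": joint angles; "joint_vel": joint speeds; "joint_efforts": joint torques, N m; "tool_pos": TCP position; "tool_rot": TCP orientation; "contact_force": force on the tool from outside, world axes, zero at the start; "ft_torque": the same for the moment, N m; "gripper_width": opening from 0.0 (shut) to 1.0 (fully open).
Only numpy, scipy, OpenCV 4.12 (cv2) and the standard library are available. Lean on these libraries where they do the work, as an engineer would, in place of code of your own. Each camera call takes 0.05 s, during which the arm holds its last target.

TASK

Open the gauge box whose lid is marked yellow: press down on its round pad with the fingertips until the catch lets go, and draw back so that the spring lifts the lid ajar. Then push the lid up and over by its raised free edge until it leans back open by itself, past upright, and leave it. The other two boxes stay shut, and everything else on the desk stays where it is: nothing is picked up.

Things in the scene. Friction and masses are not known exactly. Their poses are not given: they have to be found in the camera images.
- ybox: the target: grey gauge box fixed to the desk, 130 (own x) x 110 (own y), rim 66 high, under a separate flat grey lid marked yellow. Origin: centre of underside; z up; own -x is the side of the lid's free edge (roughly towards the robot, turned up to 0.45 rad either way), own +x the hinge side
- ybox_lid (a joint): lid of the target box, rad: 0 shut and latched, grows as it opens. Freed by its touch latch, a spring plunger lifts it to about 0.6 and no farther; the catch does not engage again. Beyond that only its weight (about 120 g) resists; let go before upright (1.57) it drops back to 0.6, past upright it falls onto its stop at 1.85 and stays
- ybox_pad (a point): centre of the round yellow pad (34 across) on top of the target's lid, 82 above the desk when shut, 100 from the hinge line, 24 from the free edge; moves with the lid. Touch latch: about 5 mm down here (lid joint about -0.05, about 5 to 7 N) frees the catch; the lid springs ajar when the finger withdraws
- ybox_edge (a point): middle of the free edge of the target's lid, half-way through its thickness, 124 from the hinge line; moves with the lid: shut 78 above the desk, ajar about 150. The lid is a flat plate 124 (own x) x 110 (own y) x 8, its underside 8 above the rim when shut; a steel catch tongue hangs 31 under it close to its own -y side, the rest of the underside is clear. Push the edge upward along its arc: pushed level it can bind
- ybox_hinge (a point): middle of the target lid's hinge line, 74 above the desk, 60 from the box's centre towards its own +x; fixed to the box. The hinge line runs along the box's own y
- bbox: an identical gauge box, its lid marked blue; to stay shut. Origin and axes as for the target
- bbox_lid (a joint): lid of the blue box: 0 shut, larger when open
- nbox: an identical gauge box, its lid marked green; to stay shut. Origin and axes as for the target
- nbox_lid (a joint): lid of the green box: 0 shut, larger when open
- mug: steel travel mug with black lid and side handle, 172 high, 86 wide; origin: centre of underside (mm); loose
- penpot: dark round pen pot, 72 across, 100 high (pens to 180); origin: centre of underside (mm); loose
- mouse: black computer mouse 105 x 60 x 32 on a mouse mat; origin: centre of underside (mm); loose
- highlighter: yellow and black marker lying on the desk, 125 x 18 x 16; origin: underside, near its middle (mm); loose
- collet: steel collet, 24 across, 48 high, standing between two of the boxes; origin: centre of underside (mm); loose
- tape: cardboard-brown tape roll lying flat, 90 across, 24 high; origin: centre of underside (mm); loose

How it is judged:
By the outcome, as a careful person would: the job done as asked, in the order asked, and still so for the second after the job is handed in, with the robot touching nothing.
It also fails if it takes over 51 s, if anything falls off the work surface, if the arm or the gripper's body presses on something with over 40 N, if the wrist force passes 120 N, or if a joint passes its speed limit or range.

## Working session

There is one attempt and no reset: what is moved stays moved. The work goes in short steps, Python scripts to look and compute and a tool call to move; the robot and the scene stay as the last step left them, time stands still between calls to the robot, and variables do not carry over. Pictures are saved under pics/ and viewed, and the job is handed in when it is done.

Besides the shell and the picture viewer there is one more tool, called after "Request:" by a JSON object that holds its "method" and its "body". drive_tool: Moves the arm, as the interface text tells. Its arguments: {"type":"object","properties":{"series":{"type":"array","items":{"type":"array"}},"fingers":{"type":"number"}},"required":["series"]}

```bash
ls; mkdir -p pics; python3 - <<'E'
from plant import *
import cv2,numpy as np
s=state();print({k:np.round(v,3).tolist() for k,v in s.items()})
for n in("scene","top"):
    im=grab_frame(n);cv2.imwrite(f"pics/{n}0.png",im[:,:,::-1])
    print(n,camera_model(n))
    for t in("ybox_pad","ybox_edge","ybox_hinge","ybox","bbox","nbox","mug","penpot","collet","tape","mouse","highlighter"):
        r=place_of(n,t)
        print(n,t,[(np.round(q["location"],3).tolist(),round(q["confidence"],2)) for q in r[:3]])
print(state()["time"])
E
```

```text
pics
{'time': 0.0, 'joint_pos': [1.013, 0.053, 1.614, -0.0, 1.476, -0.119], 'joint_vel': [0.001, 0.0, -0.0, 0.0, 0.004, 0.0], 'joint_efforts': [0.0, -39.368, -37.017, -0.0, 0.007, 0.0], 'tool_pos': [0.265, 0.565, 0.23], 'tool_rot': [-0.0, 0.218, 0.976, -0.001], 'contact_force': [0.434, -0.331, -0.356], 'ft_torque': [0.008, -0.027, 0.049], 'gripper_width': 1.001}
scene {'fovy': 50.63307270096777, 'cx': 272.87509570331326, 'cy': 206.751373879417, 'D': array([0.03781588, 0.        , 0.        , 0.        , 0.        ]), 'rvec': array([ 0.80759577,  2.68351601, -0.93425524]), 'tvec': array([ 0.52112875, -0.16450965,  1.42295782])}
scene ybox_pad [([0.539, 0.261, 0.085], 0.82)]
scene ybox_edge [([0.518, 0.267, 0.079], 0.84)]
scene ybox_hinge [([0.639, 0.239, 0.075], 0.96)]
scene ybox [([0.581, 0.25, -0.002], 0.81), ([0.637, 0.237, 0.076], 0.5)]
scene bbox [([0.531, -0.254, -0.003], 0.68)]
scene nbox [([0.596, 0.01, 0.003], 0.69)]
scene mug [([0.802, -0.093, -0.0], 0.89)]
scene penpot [([0.775, 0.179, 0.0], 0.55)]
scene collet [([0.498, 0.123, -0.001], 0.47), ([0.533, -0.254, -0.005], 0.41
[... 426 characters left out ...]
073 ,  0.21245804]), 'tvec': array([-0.06239073,  0.58941161,  1.2658259 ])}
top ybox_pad [([0.804, -0.094, -0.001], 0.68), ([0.539, 0.262, 0.082], 0.57)]
top ybox_edge [([0.516, 0.268, 0.082], 0.79)]
top ybox_hinge [([0.636, 0.238, 0.074], 0.97)]
top ybox [([0.577, 0.249, -0.001], 0.8)]
top bbox [([0.532, -0.253, -0.006], 0.55)]
top nbox [([0.588, 0.013, 0.004], 0.91)]
top mug [([0.803, -0.093, 0.001], 0.63)]
top penpot [([0.778, 0.178, -0.005], 0.95), ([0.541, 0.262, 0.086], 0.55), ([0.58, 0.254, -0.0], 0.18)]
top collet []
top tape [([0.704, 0.378, -0.005], 0.81)]
top mouse [([0.558, -0.529, 0.004], 0.91), ([0.54, 0.265, 0.083], 0.71)]
top highlighter [([0.359, -0.181, -0.002], 0.62)]
1.3
```

View pics/scene0.png

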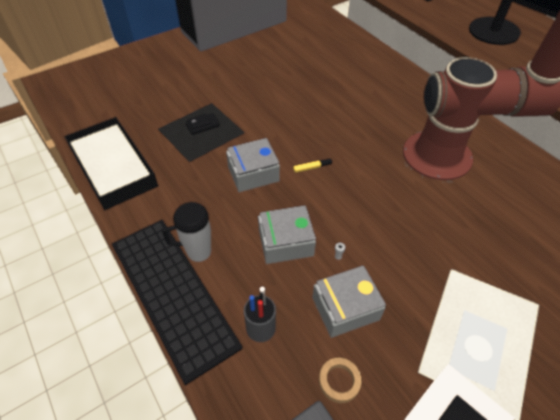

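View pics/top0.png

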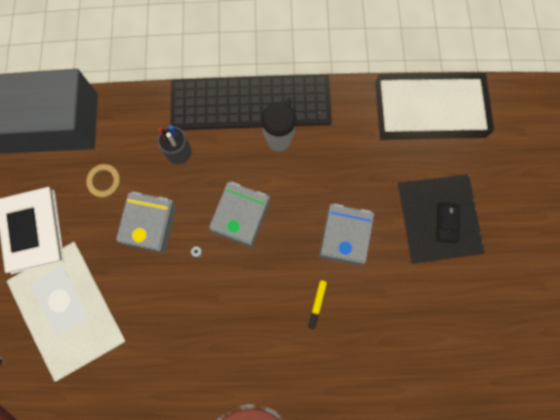

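The scene view shows the yellow box at about (350,300) with its pad at (365,288). In the top view the pad is at (139,235). Both views place the pad at about (0.539, 0.262, 0.083), and own +x points at about -0.236 rad. Next I move over the pad with the fingers shut.

Request:
{"method": "drive_tool", "body": {"series": [[[0.034,-0.038,-0.005],[0,0,2]],[[0.068,-0.076,-0.01],[0,0,4]],[[0.102,-0.114,-0.02],[0,0,6]],[[0.136,-0.152,-0.02],[0,0,8]],[[0.17,-0.19,-0.03],[0,0,10]],[[0.204,-0.228,-0.03],[0,0,12]],[[0.238,-0.266,-0.04],[0,0,12]],[[0.273,-0.304,-0.04],[0,0,12]]], "fingers": 1}}

```text
time: 2.1
tool_pos: [0.5313, 0.2684, 0.1908]
tool_rot: [-0.0, 0.114, 0.993, -0.0]
contact_force: [1.0, 0.5, -1.3]
gripper_width: 0.001
```

Request:
{"method": "drive_tool", "body": {"series": [[[0,0,-0.025],[0,0,0]],[[0,0,-0.05],[0,0,0]],[[0,0,-0.075],[0,0,0]],[[0,0,-0.09],[0,0,0]],[[0,0,-0.095],[0,0,0]],[[0,0,-0.095],[0,0,0]]]}}

```text
time: 2.7
tool_pos: [0.5305, 0.2703, 0.0963]
tool_rot: [-0.0, 0.114, 0.993, -0.0]
contact_force: [0.5, 0.4, -0.8]
gripper_width: 0.002
```

```bash
python3 - <<'E'
from plant import *
import cv2,numpy as np
s=state();print({k:np.round(v,3).tolist() for k,v in s.items()})
for n in("scene","top"):
    im=grab_frame(n)
    c=(350,300) if n=="scene" else (145,225)
    cr=im[c[1]-75:c[1]+75,c[0]-100:c[0]+100,::-1]
    cv2.imwrite(f"pics/{n}1.png",cv2.resize(cr,None,fx=4,fy=4,interpolation=3))
E
```

```text
{'time': 2.7, 'joint_pos': [0.346, 0.104, 1.794, 0.0, 1.245, -0.995], 'joint_vel': [0.001, -0.019, -0.027, 0.0, 0.006, 0.002], 'joint_efforts': [-0.101, -37.697, -33.319, -0.004, -0.036, 0.0], 'tool_pos': [0.53, 0.27, 0.096], 'tool_rot': [-0.0, 0.114, 0.993, -0.0], 'contact_force': [0.538, 0.375, -0.763], 'ft_torque': [-0.022, 0.06, 0.01], 'gripper_width': 0.002}
```

View pics/scene1.png

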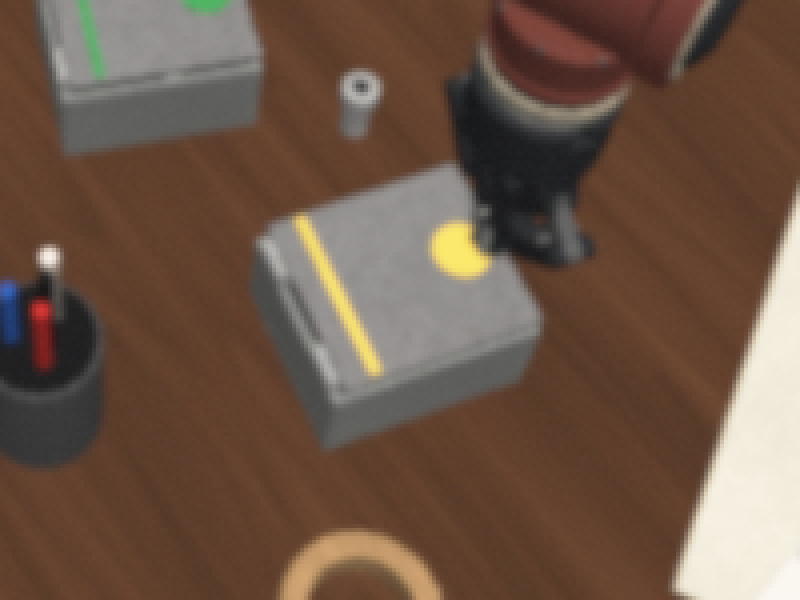

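Request:
{"method": "drive_tool", "body": {"series": [[[0.009,-0.008,0],[0,0,0]],[[0.009,-0.008,-0.006],[0,0,0]],[[0.009,-0.008,-0.012],[0,0,0]],[[0.009,-0.008,-0.014],[0,0,0]],[[0.009,-0.008,-0.014],[0,0,0]]]}}

```text
time: 3.3
tool_pos: [0.5395, 0.262, 0.0822]
tool_rot: [-0.0, 0.114, 0.993, -0.0]
contact_force: [-0.3, -1.4, 2.4]
gripper_width: 0.004
```

The crop shows the tip beside the pad, before the 9 mm correction. It is now in light contact at z = 0.082 with 2.4 N, so I press in small steps.

Request:
{"method": "drive_tool", "body": {"series": [[[0,0,-0.002],[0,0,0]],[[0,0,-0.004],[0,0,0]],[[0,0,-0.005],[0,0,0]],[[0,0,-0.006],[0,0,0]],[[0,0,-0.006],[0,0,0]]]}}

```text
time: 3.8
tool_pos: [0.5397, 0.2623, 0.0785]
tool_rot: [-0.0, 0.114, 0.993, -0.0]
contact_force: [-6.0, -2.8, 9.9]
gripper_width: -0.003
```

Request:
{"method": "drive_tool", "body": {"series": [[[0,0,-0.001],[0,0,0]],[[0,0,-0.002],[0,0,0]],[[0,0,-0.003],[0,0,0]],[[0,0,-0.003],[0,0,0]]]}}

```text
time: 4.2
tool_pos: [0.5397, 0.2624, 0.0765]
tool_rot: [-0.0, 0.114, 0.993, -0.0]
contact_force: [-7.8, -3.7, 15.4]
gripper_width: 0.001
```

Request:
{"method": "drive_tool", "body": {"series": [[[0,0,0.01],[0,0,0]],[[-0.01,0.002,0.04],[0,0,0]],[[-0.04,0.01,0.08],[0,0,0]],[[-0.08,0.02,0.11],[0,0,0]],[[-0.12,0.03,0.12],[0,0,0]],[[-0.12,0.03,0.12],[0,0,0]]]}}

```text
time: 4.8
tool_pos: [0.4174, 0.294, 0.1962]
tool_rot: [0.001, 0.113, 0.994, 0.002]
contact_force: [1.2, -0.2, -0.2]
gripper_width: 0.001
```

```bash
python3 - <<'E'
from plant import *
import cv2,numpy as np
s=state();print({k:np.round(v,3).tolist() for k,v in s.items()})
for n in("scene","top"):
    im=grab_frame(n)
    c=(350,300) if n=="scene" else (145,225)
    cr=im[c[1]-75:c[1]+75,c[0]-100:c[0]+100,::-1]
    cv2.imwrite(f"pics/{n}2.png",cv2.resize(cr,None,fx=3,fy=3,interpolation=3))
    for t in("ybox_pad","ybox_edge","ybox_hinge"):
        r=place_of(n,t)
        print(n,t,[(np.round(q["location"],3).tolist(),round(q["confidence"],2)) for q in r[:3]])
E
```

```text
{'time': 4.8, 'joint_pos': [0.467, -0.205, 1.915, 0.001, 1.427, -0.878], 'joint_vel': [-0.043, 0.077, -0.016, -0.036, -0.055, -0.031], 'joint_efforts': [1.06, -29.196, -36.601, 0.192, 0.303, 0.18], 'tool_pos': [0.417, 0.294, 0.196], 'tool_rot': [0.001, 0.113, 0.994, 0.002], 'contact_force': [1.213, -0.227, -0.228], 'ft_torque': [-0.005, -0.044, 0.005], 'gripper_width': 0.001}
scene ybox_pad [([0.56, 0.258, 0.14], 0.79), ([0.638, 0.239, 0.075], 0.59)]
scene ybox_edge [([0.545, 0.26, 0.152], 0.64)]
scene ybox_hinge [([0.637, 0.236, 0.072], 0.56)]
top ybox_pad [([0.564, 0.258, 0.14], 0.77)]
top ybox_edge [([0.542, 0.263, 0.152], 0.74)]
top ybox_hinge [([0.637, 0.235, 0.072], 0.98), ([0.59, 0.01, 0.004], 0.4)]
```

View pics/scene2.png

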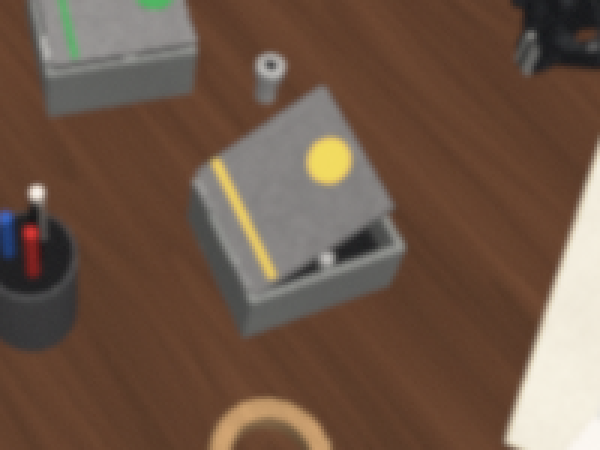

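View pics/top2.png

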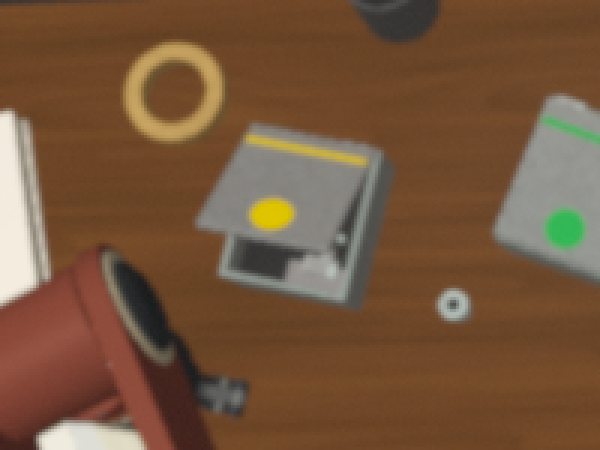

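The lid is ajar, with its edge measured at about (0.5435, 0.2615, 0.152). The tool must tilt about 45° for the lift, so I fit a rough kinematic model from the logged poses to check reach.

```bash
python3 - <<'E'
import numpy as np
from plant import state
D=[(([1.013,.053,1.6135,0,1.476,-.119]),(.265,.565,.2305)),([.346,.104,1.794,0,1.245,-.995],(.530,.270,.096)),([.467,-.205,1.915,.001,1.427,-.878],(.4174,.294,.1962))]
A=[];b=[]
for q,p in D:
    c,s=np.cos(q[0]),np.sin(q[0])
    r=p[0]*c+p[1]*s; l=-p[0]*s+p[1]*c
    print("r",r,"lat",l, "sum",q[1]+q[2]+q[4])
    A+= [[1,0,np.sin(q[1]),np.sin(q[1]+q[2])],[0,1,np.cos(q[1]),np.cos(q[1]+q[2])]]; b+=[r,p[2]]
x,res,rk,sv=np.linalg.lstsq(np.array(A),np.array(b),rcond=None);print(x,res,sv)
E
```

```text
r 0.6196285683254474 lat 0.07423231988127671 sum 3.1425
r 0.5901576438176218 lat 0.07425601284497449 sum 3.1430000000000002
r 0.5050676388998622 lat 0.07460187756429706 sum 3.137
[-0.01105497 -0.09642137  0.38577156  0.60219853] [0.00021029] [2.56512156 2.31899761 0.1654691  0.12256203]
```

Request:
{"method": "drive_tool", "body": {"series": [[[0.01,-0.002,0],[-1.6,-6.8,0]],[[0.02,-0.004,0],[-3.3,-13.6,0]],[[0.03,-0.006,0],[-4.9,-20.4,0]],[[0.04,-0.008,0],[-6.5,-27.2,0]],[[0.05,-0.01,0],[-8.2,-34,0]],[[0.055,-0.01,0],[-9.8,-41,0]],[[0.055,-0.01,0],[-10.5,-43.7,0]],[[0.055,-0.01,0],[-10.5,-43.7,0]]]}}

```text
time: 6.0
tool_pos: [0.4734, 0.2818, 0.1909]
tool_rot: [0.378, 0.105, 0.919, -0.047]
contact_force: [-0.9, 0.4, -0.3]
gripper_width: 0.001
```

```bash
python3 - <<'E'
from plant import *
import cv2,numpy as np
from scipy.spatial.transform import Rotation as R
s=state();print(np.round(s["joint_pos"],3),np.round(s["tool_pos"],4),s["time"])
q=s["tool_rot"];print(np.round(R.from_quat([q[1],q[2],q[3],q[0]]).as_matrix(),3))
E
```

```text
[ 0.689 -0.327  2.163 -0.776  0.934 -0.296] [0.4734 0.2818 0.1909] 6.0
[[-0.692  0.228  0.684]
 [ 0.157  0.974 -0.166]
 [-0.704 -0.008 -0.71 ]]
```

The 45° tilt was reached, with joint 4 at -0.78 against its limit of -1.02. Next I go under the raised edge.

Request:
{"method": "drive_tool", "body": {"series": [[[0,0,-0.03],[0,0,0]],[[0.005,0,-0.06],[0,0,0]],[[0.02,0,-0.069],[0,0,0]],[[0.03,-0.002,-0.069],[0,0,0]],[[0.03,-0.002,-0.069],[0,0,0]]]}}

```text
time: 6.5
tool_pos: [0.5066, 0.28, 0.1258]
tool_rot: [0.38, 0.107, 0.918, -0.046]
contact_force: [-0.3, -0.5, 0.4]
gripper_width: 0.001
```

```bash
python3 - <<'E'
from plant import *
import cv2,numpy as np
s=state();print(np.round(s["joint_pos"],3),np.round(s["tool_pos"],4),s["time"])
for n in("scene","top"):
    im=grab_frame(n)
    c=(350,300) if n=="scene" else (145,225)
    cr=im[c[1]-75:c[1]+75,c[0]-100:c[0]+100,::-1]
    cv2.imwrite(f"pics/{n}3.png",cv2.resize(cr,None,fx=3,fy=3,interpolation=3))
E
```

```text
[ 0.639 -0.168  2.157 -0.865  0.795 -0.184] [0.5066 0.28   0.1258] 6.5
```

View pics/scene3.png

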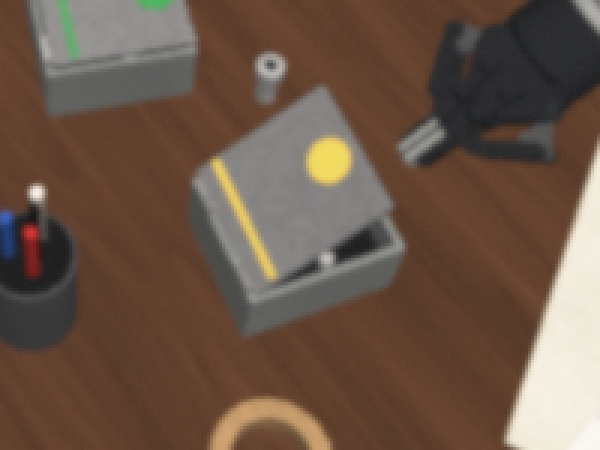

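View pics/top3.png

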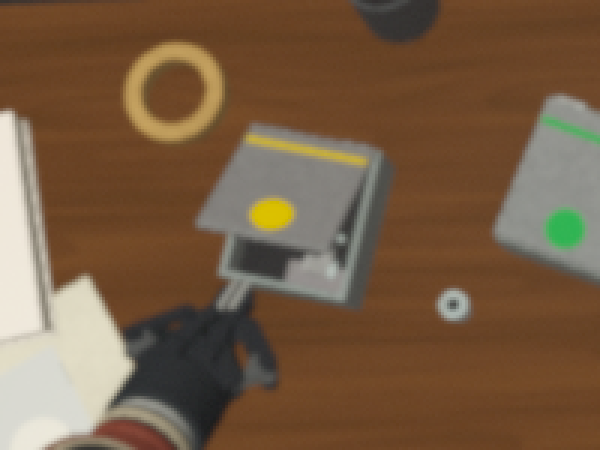

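The tip sits just outside the raised edge, at about (245,285) in the top crop, and is clear of the catch tongue side. I now go under the edge and start the lift along the arc.

Request:
{"method": "drive_tool", "body": {"series": [[[0.014,-0.003,-0.002],[0,0,0]],[[0.028,-0.007,-0.004],[0,0,0]],[[0.04,-0.01,-0.005],[0,0,0]],[[0.045,-0.011,-0.003],[0,0,0]],[[0.05,-0.012,0.003],[0,0,0]],[[0.057,-0.014,0.011],[0,0,0]],[[0.065,-0.016,0.017],[0,0,0]],[[0.073,-0.018,0.023],[0,0,0]]]}}

```text
time: 7.4
tool_pos: [0.5785, 0.2624, 0.1489]
tool_rot: [0.38, 0.106, 0.918, -0.046]
contact_force: [-1.3, -0.1, -1.0]
gripper_width: -0.003
```

```bash
python3 - <<'E'
from plant import *
import cv2,numpy as np
s=state();print(np.round(s["joint_pos"],3),np.round(s["tool_pos"],4),s["time"],s["contact_force"])
for n in("scene","top"):
    im=grab_frame(n)
    c=(350,300) if n=="scene" else (145,225)
    cr=im[c[1]-75:c[1]+75,c[0]-100:c[0]+100,::-1]
    cv2.imwrite(f"pics/{n}4.png",cv2.resize(cr,None,fx=3,fy=3,interpolation=3))
    r=place_of(n,"ybox_edge")
    print(n,[(np.round(q["location"],3).tolist(),round(q["confidence"],2)) for q in r[:3]])
E
```

```text
[ 0.523 -0.098  2.05  -0.807  0.738 -0.329] [0.5785 0.2624 0.1489] 7.4 [-1.27194145 -0.12975779 -1.03700533]
scene [([0.572, 0.253, 0.179], 0.72)]
top [([0.574, 0.254, 0.184], 0.92)]
```

View pics/scene4.png

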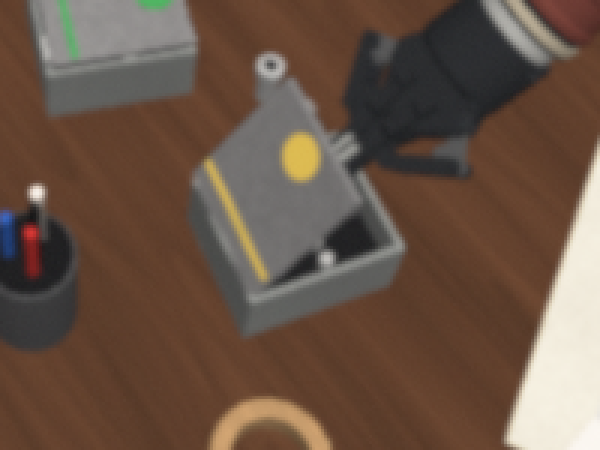

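View pics/top4.png

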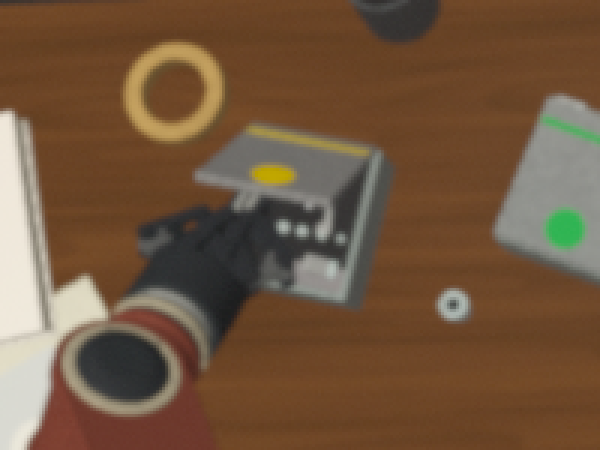

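The lid is following at about 1.04 rad with light force and the tip is on the underside. I continue the arc past upright.

Request:
{"method": "drive_tool", "body": {"series": [[[0.009,-0.002,0.005],[0,0,0]],[[0.018,-0.004,0.009],[0,0,0]],[[0.027,-0.006,0.012],[0,0,0]],[[0.036,-0.009,0.015],[0,0,0]],[[0.045,-0.011,0.016],[0,0,0]],[[0.053,-0.013,0.016],[0,0,0]],[[0.061,-0.015,0.016],[0,0,0]],[[0.068,-0.016,0.015],[0,0,0]]]}}

```text
time: 8.4
tool_pos: [0.6465, 0.246, 0.1625]
tool_rot: [0.379, 0.106, 0.918, -0.046]
contact_force: [0.1, 0.8, -0.0]
gripper_width: 0.001
```

```bash
python3 - <<'E'
from plant import *
import cv2,numpy as np
s=state();print(np.round(s["joint_pos"],3),np.round(s["tool_pos"],4),s["time"],s["contact_force"])
for n in("scene","top"):
    im=grab_frame(n)
    c=(350,300) if n=="scene" else (145,225)
    cr=im[c[1]-75:c[1]+75,c[0]-100:c[0]+100,::-1]
    cv2.imwrite(f"pics/{n}5.png",cv2.resize(cr,None,fx=3,fy=3,interpolation=3))
    r=place_of(n,"ybox_edge")
    print(n,[(np.round(q["location"],3).tolist(),round(q["confidence"],2)) for q in r[:3]])
E
```

```text
[ 0.434 -0.005  1.935 -0.753  0.696 -0.443] [0.6465 0.246  0.1625] 8.4 [ 0.10774882  0.8252376  -0.02510949]
scene [([0.658, 0.234, 0.2], 0.62)]
top [([0.668, 0.23, 0.195], 0.77)]
```

View pics/scene5.png

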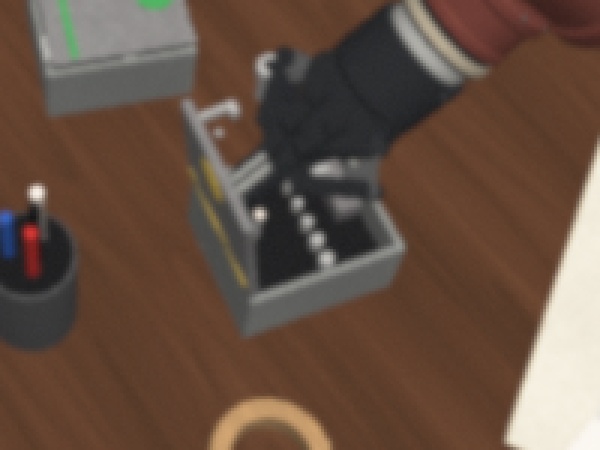

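View pics/top5.png

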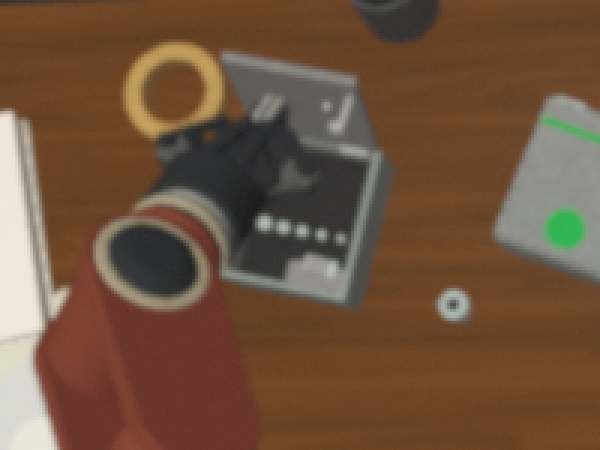

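The lid has fallen back past upright and contact force is about 0. I withdraw along the finger axis, back and up.

Request:
{"method": "drive_tool", "body": {"series": [[[-0.02,0.005,0.015],[0,0,0]],[[-0.04,0.01,0.03],[0,0,0]],[[-0.06,0.014,0.05],[0,0,0]],[[-0.09,0.022,0.07],[0,0,0]],[[-0.12,0.029,0.08],[0,0,0]],[[-0.15,0.036,0.09],[0,0,0]],[[-0.18,0.043,0.09],[0,0,0]],[[-0.18,0.043,0.09],[0,0,0]]]}}

```text
time: 9.4
tool_pos: [0.4633, 0.2905, 0.2529]
tool_rot: [0.38, 0.104, 0.918, -0.045]
contact_force: [0.4, -0.5, 0.0]
gripper_width: -0.002
```

```bash
python3 - <<'E'
from plant import *
import cv2,numpy as np
s=state();print(np.round(s["joint_pos"],3),np.round(s["tool_pos"],4),s["time"],s["contact_force"])
for n in("scene","top"):
    im=grab_frame(n)
    cv2.imwrite(f"pics/{n}6.png",im[:,:,::-1])
    for t in ("ybox_edge","bbox","nbox","mug","penpot","collet","tape","mouse","highlighter"):
        r=place_of(n,t)
        print(n,t,[(np.round(q["location"],3).tolist(),round(q["confidence"],2)) for q in r[:2]])
E
```

```text
[ 0.719 -0.398  2.11  -0.729  1.04  -0.371] [0.4633 0.2905 0.2529] 9.4 [ 0.37977032 -0.49618153  0.00054673]
scene ybox_edge [([0.674, 0.23, 0.195], 0.52)]
scene bbox [([0.535, -0.253, -0.002], 0.63)]
scene nbox [([0.592, 0.007, -0.0], 0.95)]
scene mug [([0.806, -0.095, -0.0], 0.57)]
scene penpot [([0.776, 0.182, 0.0], 0.56)]
scene collet [([0.499, 0.124, -0.002], 0.43)]
scene tape [([0.701, 0.378, -0.001], 0.59)]
scene mouse [([0.56, -0.531, 0.002], 0.58)]
scene highlighter [([0.356, -0.174, 0.0], 0.78)]
top ybox_edge [([0.588, 0.011, 0.004], 0.49), ([0.578, 0.253, 0.002], 0.46)]
top bbox [([0.53, -0.253, -0.005], 0.73)]
top nbox [([0.587, 0.013, 0.004], 0.85)]
top mug [([0.805, -0.094, 0.001], 0.72), ([0.674, 0.23, 0.168], 0.68)]
top penpot [([0.778, 0.18, -0.002], 0.87)]
top collet [([0.5, 0.127, -0.003], 0.52)]
top tape [([0.702, 0.377, -0.006], 0.64), ([0.672, 0.231, 0.169], 0.56)]
top mouse [([0.559, -0.532, 0.006], 0.72)]
top highlighter [([0.358, -0.181, 0.001], 0.84)]
```

View pics/scene6.png

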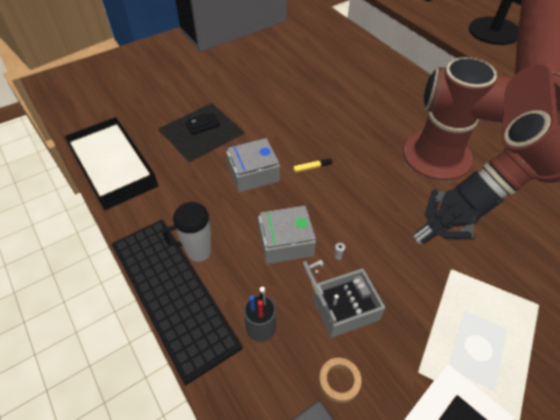

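View pics/top6.png

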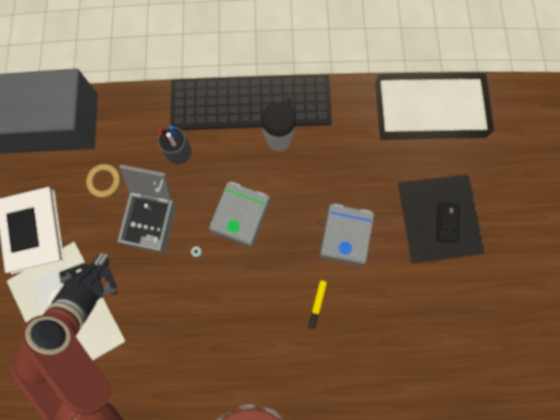

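The lid leans back on its stop, at (315,280) in the scene view and (145,183) in the top view. The arm is clear and everything else is where it was, so I hand the job in.

```bash
python3 -c "
from plant import *
print(job_done(), state()['time'])"
```

```text
the job is handed in; nothing more can be done
the job is handed in; nothing more can be done
```

The yellow box is open, with its lid leaning back past upright on its stop, and the job is handed in at about 10 s of the 51 s allowed.

- **Pressing:** I pressed the pad with shut fingertips. The last reading was about 15 N down at z = 0.0765, more than the 5 to 7 N the text gives. On drawing back, the lid sprang ajar to about 0.6 rad.
- **Opening:** I tilted the tool 45°, put the tip under the free edge and followed its arc up and over. I then withdrew along the finger axis.
- **Lid check:** After the withdrawal, the scene camera placed the edge at (0.674, 0.230, 0.195), about 1.85 rad. In that last look the top-camera network put the edge at wrong places (the green box, and low on the target box) at confidence below 0.5. Its picture does show the lid leaning back, and its earlier reading agreed.
- **Other things:** The blue and green boxes are shut. The mug, pen pot, collet, tape, mouse and highlighter read within about 7 mm of their first positions, and nothing looks moved in the pictures. That is a little over the stated 4 mm accuracy; the highlighter's scene reading drifted most, while its top reading did not change.
- **Contact:** The arm is clear and the wrist force reads about 0.

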